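# Wedge the rocking comparator stand

### The arm

A 6-joint arm with a two-finger parallel gripper is mounted at the origin on a cart in front of the work surface, level with it; the furniture and walls round the work are solid. World frame = base frame: x ahead of the robot, y to its left, z up, the work surface at z = 0. Lengths are in mm, angles in rad, forces in N, time in s.
With the tool pointing down it reaches from about 350 to 875 mm from the base axis. Payload 4.2 kg.
Tool frame: the origin (TCP) lies at the very end of the fingers, on their centre line; the grasp point (between the pads) lies arm.hold_point_z behind it (arm.hold_point_z is the distance from the TCP to the grasp point, in mm); z points along the fingers, y is the direction in which the jaws open and shut (so a half turn about z gives the same grasp; the last joint's range is limited). The gripper opens to 85 mm and grips with 20 to 120 N. Pads are 22 mm wide; open, the fingers measure 114 mm over their backs; the gripper's body (76 mm by 85 mm) begins 54 mm behind the grasp point. The pads swing forward as they close: fully open they stand 13 mm farther back than shut.
Start: joints at [-1.064, 0.385, 0.008, 0, -1.194, -0.259], TCP at [153.312, -605.883, 231.312] pointing down, gripper open.
Joint ranges: [-3.14, 3.14], [-1.21, 2.06], [-1.07, 1.41], [-3.16, 2.05], [-2.99, -0.16], [-3.1, 3.1]. Speed limits (rad/s): [2.79, 2.79, 3.14, 3.14, 3.14, 3.14].

### API

Orientations are given as a unit quaternion [x, y, z, w].
In Python, from bench import arm gives the robot as it stands.
- The arm moves only by the tool step_arm, never from a script. Its argument "series" is a list of rows, each a list of 6 numbers: the shift along the world's x, y, z scaled (see below), then the turn, a rotation vector about the world's x, y, z scaled (see below). A call has 1 to 12 rows; each row is the pose to reach, as a shift and turn from the pose commanded when the call began; what a row does not reach only later rows make up. The controller multiplies each number of a shift by 400 mm and each number of a turn by pi/2 rad. A row lasts 1/12 s, in which the tool goes at most 41.7 mm and 7.16 degrees, less where a joint would pass 70% of its speed; a pose out of reach is approached as far as the arm can. A call with a number of a shift or a turn outside -1 to 1 is refused whole. A call with a gripper value outside its range is refused whole. "jaw" is the opening, from -1 (shut) to 1 (fully open), set as the call begins (left out, the last holds). The fingers move at their own pace and stop on an object; the grip force is fixed at half the most. Time passes only in rows, so rows that repeat a pose let the fingers close. It gives the time, the measured TCP pose, the force and the opening at its end, in the units of the state.
- arm.read_state(): the state, without advancing time (a new reading comes with each control period).
- arm.get_image(name): name is "scene" or "top" or "wrist"; returns a dict with "image" (384x512x3 uint8, red, green, blue), "camera_matrix" (3x3 intrinsics, pixels), "world_from_camera" (4x4, takes a point from camera to world coordinates). Camera axes: x right, y up, looking along -z (the intrinsics and any distortion apply to the point x, -y, -z); pixel columns grow to the right and rows downward; lengths in mm; the calibration is good to about 2 mm. A picture is of the moment at which its call begins. There is no depth.
- arm.job_done(): hands the job in, once; it reports no verdict.
The state is a dict: "clock": time; "joints": joint angles; "joint_vel": joint speeds; "joint_efforts": joint torques, N m; "position": TCP position; "ee_rot": TCP orientation; "contact_force": force on the tool from outside, world axes, zero at the start; "wrist_torque": the same for the moment, N m; "gripper_width": finger opening in mm.
Only numpy, scipy, OpenCV 4.12 (cv2) and the standard library are available. Lean on these libraries where they do the work, as an engineer would, in place of code of your own. Each camera call takes 0.05 s, during which the arm holds its last target.

### The job

The granite stand rocks because its near right foot is short: press down with the fingertips on the orange pad at that corner until it rocks, and let it come back. Then push the wooden wedge along the bench, thin end first, under the short foot until it is just snug, without grasping or lifting anything, jacking up or shoving the stand, or disturbing the other things. Press the orange pad again, firmly (about 10 N); if the corner still sinks, push the wedge further, and finish while still pressing the pad like that, with the stand level and steady on the wedge.

Things in the scene. Friction and masses are not known exactly. Their poses are not given: they have to be found in the camera images.
- stand: Comparator stand, loose, 2 to 3 kg: grey granite slab 150 x 150 x 42 mm on four round feet 58 mm along x and y from the centre, top 60 mm above the bench; steel column with dial gauge at the far left corner, 146 mm high. Origin: centre of the footprint at bench level; x away from the robot, y left, z up. Rests level on three feet; 2 to 4 N down on the orange pad rocks it onto the short foot, let go it falls back.
- pad_top (a point): Centre of the top face of the orange pad, a flat disc 22 mm across and 3 mm thick at the near right corner of the slab's top, 63 mm above the bench when the stand is level; at x -53, y -53 mm in the stand's frame.
- short_foot (a point): Point at bench level under the centre of the short near right foot (x -58, y -58 mm in the stand's frame). This foot has lost its pin: a flat black collar 22 mm across, 4 to 7 mm (unknown, fixed) above the bench while the stand is level. The granite's right side is 17 mm outside its centre, its underside 18 mm above the bench.
- wedge: Loose wooden wedge flat on the bench to the right of the stand, 0.07 to 0.14 kg, 110 x 40 mm, thickness rising evenly from 2 mm at the thin end to 17 mm at the blunt end. Origin: centre of its underside; x points to the thin end, roughly towards the short foot. Slides with about 1 N or less; snug under the foot, the push rises quickly, and well above 8 N it starts to jack the stand up.
- wedge_tail (a point): Centre of the wedge's upright blunt end face (40 mm wide, 17 mm high), 55 mm behind the wedge's origin, 8.5 mm above the bench.
- mount_1: Bystander: a dark red resin specimen disc, 30 mm across, 21 mm high, standing on the granite near its left side. Origin at its underside.
- press_pad: The orange pad itself (fixed to the stand); origin at the centre of its underside, on the granite.
- bolt_m16: Bystander: a steel hexagon bolt standing on its head, 24 x 28 x 60 mm, loose on the bench. Origin at its underside.
- magnet_pot: Bystander: a red pot magnet with a black knob, 32 across, 27 high mm, loose on the bench. Origin at its underside.
- loupe: Bystander: a black stand loupe, 37 across, 34 high mm, loose on the bench. Origin at its underside.
- flat_coupon_1: Bystander: a flat light steel sample, 20 x 55 x 12 mm, loose on the bench. Origin at its underside.
- marker_black: Bystander: a white and red marker pen, 17 x 135 x 16 mm, loose on the bench. Origin at its underside.
There are look-alikes about, which are no part of the job. What is shaped like the wedge but purple is not meant.

How it is judged (in metres and radians):
On the way:
1. the orange pad is pressed and the stand rocks over onto its short foot (contact force between the fingers and press_pad above 1 N and angle between stand's own z axis and vertical above 0.035 rad), for 0.1 s.
At the end, for the whole second after the job is handed in: The fingers press the orange pad with more than 4 N, and under that press the stand stays level (within 0.02 rad) and at rest, because the wedge, lying flat on the bench and not touched by the fingers, carries its short foot (contact force between the fingers and press_pad above 4 N and angle between stand's own z axis and vertical below 0.02 rad and contact force between wedge and stand above 1 N and height (world z) of wedge below 0.004 m and angle between wedge's own z axis and vertical below 0.06 rad and contact force between the fingers and wedge below 0.1 N and horizontal distance between wedge and short_foot below 0.07 m and linear speed of each of stand, wedge below 0.005 m/s); the arm keeps its last pose, push and grip.
It fails at once if the wedge is lifted off the bench or tipped (height (world z) of wedge above 0.012 m or angle between wedge's own z axis and vertical above 0.25 rad).
It fails at once if the stand is lifted, jacked up or tipped right over (height (world z) of stand above 0.012 m or angle between stand's own z axis and vertical above 0.16 rad).
It fails at once if the stand is shoved more than 20 mm along the bench (distance of stand from where it was at the start of the episode above 0.02 m).
It fails at once if the specimen on the stand is knocked (distance of mount_1 from where it was at the start of the episode above 0.03 m).
It fails at once if a bystander on the bench is moved by more than 20 mm (distance of any of bolt_m16, magnet_pot, loupe, flat_coupon_1, marker_black from where it was at the start of the episode above 0.02 m).
It also fails if it takes over 64 s, if anything falls off the work surface, if the arm or the gripper's body presses on something with over 40 N, if the wrist force passes 120 N, or if a joint passes its speed limit or range.

## Working session

There is one attempt and no reset: what is moved stays moved. The work goes in short steps, Python scripts to look and compute and a tool call to move; the robot and the scene stay as the last step left them, time stands still between calls to the robot, and variables do not carry over. Pictures are saved under pics/ and viewed, and the job is handed in when it is done.

Besides the shell and the picture viewer there is one more tool, called after "Emit:" as a command line: name --pt "numbers of a row" for each row, then --argument value for the rest. step_arm: Moves the arm, as the interface text tells. Shifts and turns lie within -1 to 1; 1 stands for 400 mm of shift or pi/2 rad of turn. Its arguments: {"type":"object","properties":{"series":{"type":"array","items":{"type":"array","items":{"type":"number","minimum":-1,"maximum":1}}},"jaw":{"type":"number"}},"required":["series"]}

```bash
mkdir -p pics; ls; python3 - <<'E'
from bench import arm
import cv2
s=arm.read_state()
print(s, arm.hold_point_z)
for n in ["scene","top","wrist"]:
    d=arm.get_image(n)
    cv2.imwrite(f"pics/{n}0.png",d["image"][:,:,::-1])
    print(n,d["camera_matrix"],d["world_from_camera"], [k for k in d])
E
```

```text
pics
{'clock': 0.0, 'joints': array([-1.06439172e+00,  3.85560314e-01,  6.63883247e-03, -4.91485553e-04,
       -1.19401072e+00, -2.58615006e-01]), 'joint_vel': array([-8.55675265e-05,  1.57344089e-03,  9.34837296e-04, -1.07355664e-03,
       -1.31373964e-03, -1.13169943e-03]), 'joint_efforts': array([ 8.12273265e-05, -3.92286301e+01,  1.88402349e+01,  4.18598950e+00,
       -4.44945035e-03,  6.56559990e-06]), 'position': array([ 153.1723254 , -605.3407802 ,  230.22552612]), 'ee_rot': array([-1.23488042e-01,  9.92345459e-01,  1.07600913e-03, -1.86705815e-04]), 'contact_force': array([-0.28106236,  0.49694384,  1.11394656]), 'wrist_torque': array([ 0.00908117, -0.00532453,  0.00202757]), 'gripper_width': 85.56330403910057} 18.700000000000003
scene [[413.29110698   0.         259.08615473]
 [  0.         413.29110698 192.68181024]
 [  0.           0.           1.        ]] [[ 8.02093047e-01  2.61821407e-01 -5.36746024e-01 -1.18412009e+01]
 [-5.96980752e-01  3.27220665e-01 -7.32489330e-01 -1.13083434e+03]
 [-1.61469956e-02  9.07951644e-01  4.18763761e-01  5.54234228e+02]
 [ 0.00000000e+
[... 298 characters left out ...]

 [-9.99993109e-01  3.14853681e-04  3.69897745e-03 -2.61469133e+02]
 [ 3.67955067e-03  2.16227157e-01  9.76336150e-01  1.58293507e+03]
 [ 0.00000000e+00  0.00000000e+00  0.00000000e+00  1.00000000e+00]] ['image', 'camera_matrix', 'world_from_camera']
wrist [[271.45801479   0.         251.33152019]
 [  0.         271.45801479 189.00581024]
 [  0.           0.           1.        ]] [[-2.44535157e-01 -9.17946544e-01 -3.12372694e-01  7.29798106e+01]
 [ 9.69637686e-01 -2.30731858e-01 -8.10281845e-02 -6.26162049e+02]
 [ 2.30520983e-03 -3.22702576e-01  9.46497614e-01  3.72520330e+02]
 [ 0.00000000e+00  0.00000000e+00  0.00000000e+00  1.00000000e+00]] ['image', 'camera_matrix', 'world_from_camera']
```

View pics/scene0.png

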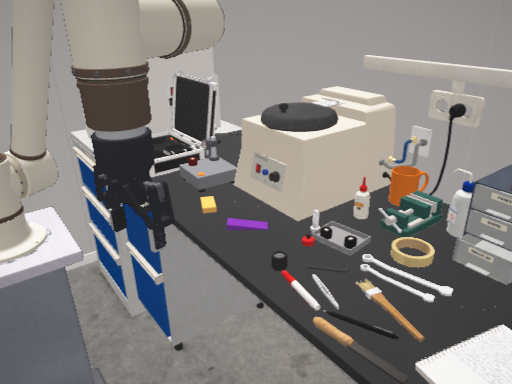

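View pics/top0.png

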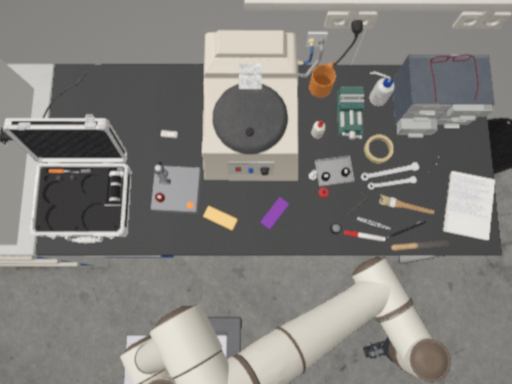

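View pics/wrist0.png

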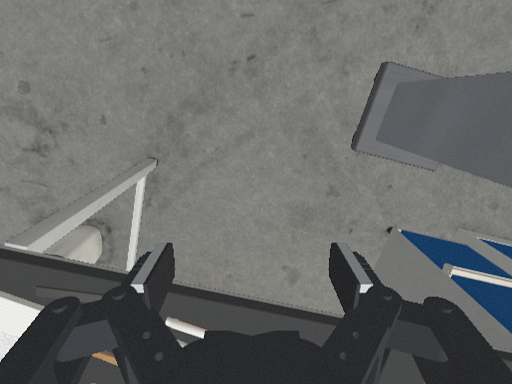

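The top view shows the granite stand at about (176,189) with its orange pad at (190,205). Wedge-shaped candidates are the wooden one at (220,218), which matches the description, and the purple look-alike at (274,212), which I will leave alone. Orange things that could be mistaken for the pad are the wedge itself and the mug at (322,80).

```bash
cat > h.py <<'E'
import numpy as np,cv2
from bench import arm
def ray(d,u,v):
    K=d["camera_matrix"];T=d["world_from_camera"]
    c=np.array([(u-K[0,2])/K[0,0],-(v-K[1,2])/K[1,1],-1.0])
    return T[:3,3],T[:3,:3]@c
def onz(d,u,v,z):
    o,r=ray(d,u,v);t=(z-o[2])/r[2];return o+t*r
def proj(d,p):
    T=d["world_from_camera"];c=T[:3,:3].T@(np.asarray(p)-T[:3,3]);K=d["camera_matrix"]
    return K[0,0]*c[0]/-c[2]+K[0,2], K[1,1]*-c[1]/-c[2]+K[1,2]
def crop(im,x0,x1,y0,y1,f,name):
    cv2.imwrite(name,cv2.resize(im[y0:y1,x0:x1,::-1],None,fx=f,fy=f,interpolation=cv2.INTER_CUBIC))
E
python3 - <<'E'
from h import *
t=arm.get_image("top");s=arm.get_image("scene")
crop(t["image"],140,300,150,250,5,"pics/topc.png")
crop(s["image"],150,290,120,250,5,"pics/scenec.png")
for n,d in (("top",t),("scene",s)):
    hsv=cv2.cvtColor(d["image"],cv2.COLOR_RGB2HSV)
    m=cv2.inRange(hsv,(8,130,120),(28,255,255))
    k,l,st,c=cv2.connectedComponentsWithStats(m)
    for i in range(1,k):
        if st[i,4]>8: print(n,st[i],c[i], onz(d,*c[i],63)[:2],onz(d,*c[i],10)[:2])
E
```

```text
top [309  62  26  36 663] [321.90346908  80.0015083 ] [ 997.47001043 -479.24857631] [1022.17713418 -486.84252599]
top [ 48 169  15   4  58] [ 55.24137931 170.5       ] [674.87798059 409.89172407] [688.33634912 433.30201708]
top [187 202   6   6  25] [189.88 204.72] [560.39478074 -37.57232897] [569.86113034 -29.76506743]
scene [388 166  41  40 967] [404.55118925 182.42399173] [ 997.18849547 -482.4423846 ] [1106.05422771 -412.48640061]
scene [198 173   6   3  16] [200.5   173.875] [557.69653977 -41.40376507] [619.14482361  76.13653921]
scene [200 196  17  17 175] [208.06857143 204.82285714] [ 464.54828671 -248.41617696] [ 515.94666536 -153.21075329]
scene [355 202   8   5  27] [358.62962963 204.07407407] [ 781.18812142 -494.75468516] [ 866.74924829 -426.12709381]
scene [377 294  44  41 275] [397.93818182 315.34181818] [ 504.07933512 -822.9120915 ] [ 559.74277807 -789.68989649]
scene [415 336   8   5  19] [418.78947368 338.05263158] [ 486.1447794  -875.63123913] [ 539.87323614 -848.09699229]
```

View pics/topc.png

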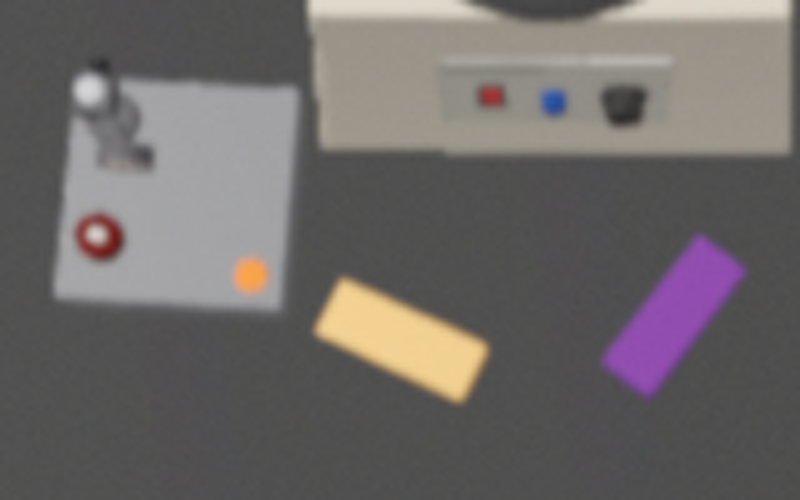

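View pics/scenec.png

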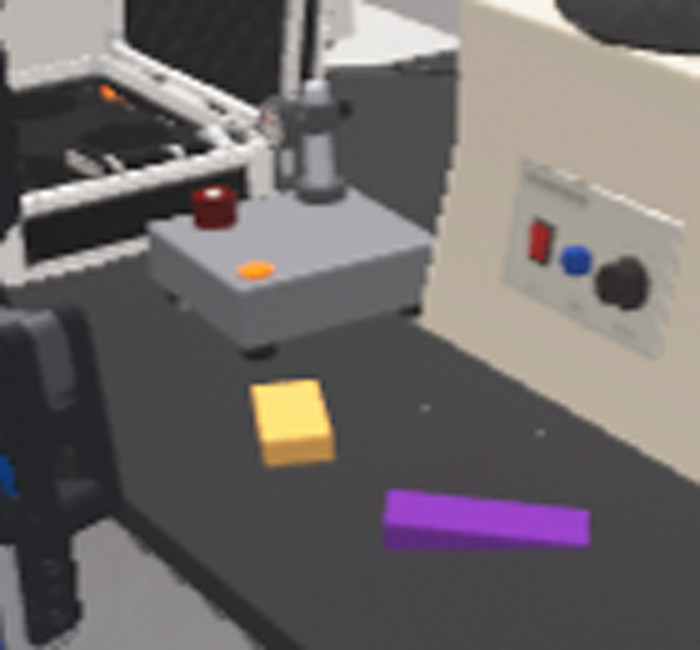

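Both crops agree. The pad is on the slab's near right corner. The wooden wedge's thin end (top crop about (328,305)) points to the stand, and its blunt end is at about (476,376). The purple wedge is separate, at the right.

```bash
cat > meas.py <<'E'
from h import *
def wedge(t,verbose=True):
    hsv=cv2.cvtColor(t["image"],cv2.COLOR_RGB2HSV)
    hsv=cv2.resize(hsv,None,fx=4,fy=4,interpolation=cv2.INTER_LINEAR)
    m=cv2.inRange(hsv,(10,70,130),(30,255,255))
    m[:, :4*120]=0; m[:,4*260:]=0; m[:4*150]=0; m[4*250:]=0
    cs,_=cv2.findContours(m,cv2.RETR_EXTERNAL,cv2.CHAIN_APPROX_NONE)
    cs=sorted(cs,key=cv2.contourArea)
    out=[]
    for c in cs:
        if cv2.contourArea(c)<100: continue
        b=cv2.boxPoints(cv2.minAreaRect(c)); b=(b+0.5)/4-0.5
        mo=cv2.moments(c); cen=((mo['m10']/mo['m00']+.5)/4-.5,(mo['m01']/mo['m00']+.5)/4-.5)
        out.append((cv2.contourArea(c)/16,b,cen))
    return out
if __name__=="__main__":
    t=arm.get_image("top")
    for a,b,cen in wedge(t):
        print("area",a,"cen",cen,"onz63",onz(t,*cen,63)[:2],"onz10",onz(t,*cen,10)[:2])
        print(b)
        if a>100:
            p=b[np.argsort(b[:,0])]
            th=[onz(t,*q,2)[:2] for q in p[:2]]; bl=[onz(t,*q,17)[:2] for q in p[2:]]
            A=np.mean(th,0);B=np.mean(bl,0);print("thin",A,th,"tail",B,bl,"len",np.linalg.norm(A-B),"yaw",np.arctan2(*(A-B)[::-1]))
    hsv=cv2.cvtColor(t["image"],cv2.COLOR_RGB2HSV)
    g=cv2.resize(hsv,None,fx=4,fy=4)
    m=((g[...,1]<30)&(g[...,2]>120)).astype(np.uint8)*255
    m[:, :4*140]=0; m[:,4*201:]=0; m[:4*150]=0; m[4*230:]=0
    cs,_=cv2.findContours(m,cv2.RETR_EXTERNAL,cv2.CHAIN_APPROX_NONE)
    c=max(cs,key=cv2.contourArea); r=cv2.minAreaRect(c); b=(cv2.boxPoints(r)+.5)/4-.5
    w=np.array([onz(t,*q,60)[:2] for q in b]);print("slab",b,w,w.mean(0),[np.linalg.norm(w[i]-w[i-1]) for i in range(4)])
    for i in range(4): print(np.degrees(np.arctan2(*(w[i]-w[i-1])[::-1])))
E
python3 meas.py
```

```text
area 37.1875 cen (189.73494397759103, 204.6390756302521) onz63 [560.66162003 -37.09273647] onz10 [570.1372743  -29.26875158]
[[186.625 201.125]
 [193.125 201.125]
 [193.125 208.125]
 [186.625 208.125]]
area 457.28125 cen (219.92956274630401, 217.50498587667144) onz63 [ 518.48085037 -135.9461948 ] onz10 [ 526.48566497 -131.56922117]
[[201.49747 216.50092]
 [207.5521  203.74295]
 [238.30402 218.3371 ]
 [232.24939 231.09506]]
thin [552.87490684 -78.55614424] [array([531.09610374, -68.89737868]), array([574.65370994, -88.21490979])] tail [ 501.34924694 -183.5241511 ] [array([ 480.06061445, -173.71453   ]), array([ 522.63787942, -193.3337722 ])] len 116.93235691343259 yaw 1.1144792481269647
slab [[150.02205 209.21323]
 [153.53969 163.48383]
 [199.5941  167.02646]
 [196.07646 212.75586]] [[546.09574139  91.79780966]
 [699.79346423  87.79403538]
 [687.7223128  -65.28731603]
 [534.47449264 -58.06004219]] [617.02150276  14.06112171] [np.float64(150.30778150850279), np.float64(153.74986248439149), np.float64(153.5565460840404), np.float64(153.4181471354158)]
85.56567413035914
-1.492198427788065
-94.50869966843315
177.29989177999158
```

Emit:
step_arm --pt "0.51 0.71 -0.05 0 0 0.55" --pt "0.51 0.71 -0.05 0 0 0.55" --pt "0.51 0.71 -0.05 0 0 0.55" --pt "0.51 0.71 -0.05 0 0 0.55" --pt "0.51 0.71 -0.05 0 0 0.55" --pt "0.51 0.71 -0.05 0 0 0.55" --pt "0.51 0.71 -0.05 0 0 0.55" --pt "0.51 0.71 -0.05 0 0 0.55" --pt "0.51 0.71 -0.05 0 0 0.55" --pt "0.51 0.71 -0.05 0 0 0.55" --pt "0.51 0.71 -0.05 0 0 0.55" --jaw -1

```text
clock: 1.22
position: [357.8, -321.2, 211.5]
ee_rot: [-0.529, 0.849, -0.0, 0.0]
contact_force: [0.1, -1.3, 0.3]
gripper_width: 0.1
```

Emit:
step_arm --pt "0.507 0.708 -0.03 0 0 0" --pt "0.507 0.708 -0.03 0 0 0" --pt "0.507 0.708 -0.03 0 0 0" --pt "0.507 0.708 -0.03 0 0 0" --pt "0.507 0.708 -0.03 0 0 0" --pt "0.507 0.708 -0.03 0 0 0" --pt "0.507 0.708 -0.03 0 0 0" --pt "0.507 0.708 -0.03 0 0 0" --pt "0.507 0.708 -0.03 0 0 0" --pt "0.507 0.708 -0.25 0 0 0" --pt "0.507 0.708 -0.25 0 0 0" --pt "0.507 0.708 -0.25 0 0 0"

```text
clock: 2.22
position: [554.8, -40.1, 104.3]
ee_rot: [-0.526, 0.85, 0.004, -0.006]
contact_force: [-0.2, 0.5, -2.2]
gripper_width: -0.2
```

```bash
python3 - <<'E'
from h import *
w=arm.get_image("wrist"); s=arm.read_state(); print(s["position"],s["contact_force"],s["ee_rot"],s["joints"])
cv2.imwrite("pics/w1.png",w["image"][:,:,::-1])
print(proj(w,[560.5,-37.2,63]),proj(w,s["position"]))
sc=arm.get_image("scene");crop(sc["image"],130,290,100,250,4,"pics/s1.png")
E
```

```text
[556.52877754 -40.41793724 106.72541211] [-0.69646436 -0.30024476  0.49230217] [-0.52667224  0.8500494   0.00224398 -0.00522911] [ 0.21751958  0.3993788  -0.31554468 -0.00101697 -0.86722723 -0.67827133]
(np.float64(246.1317973346458), np.float64(222.00980577378002)) (np.float64(249.30241628819965), np.float64(246.93147418790826))
```

View pics/w1.png

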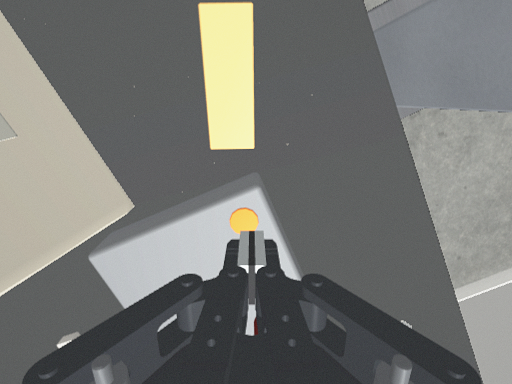

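View pics/s1.png

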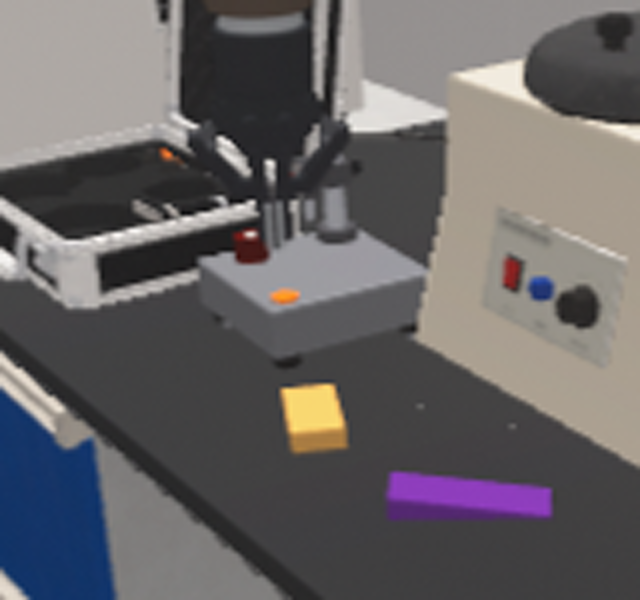

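The wrist view shows the pad at (244,221), about 2 px from where my top-view estimate predicts. The wedge is at (230,75) with its thin end at (232,148), and the purple wedge is not in view. The fingertip is heading onto the pad, so I descend to just above it.

Emit:
step_arm --pt "0.001 0.003 -0.06 0 0 0" --pt "0.001 0.003 -0.1 0 0 0" --pt "0.001 0.003 -0.105 0 0 0" --pt "0.001 0.003 -0.105 0 0 0" --pt "0.001 0.003 -0.105 0 0 0"

```text
clock: 2.73
position: [562.3, -37.8, 71.8]
ee_rot: [-0.528, 0.849, -0.001, 0.002]
contact_force: [0.0, 0.4, -0.0]
gripper_width: -0.0
```

```bash
python3 - <<'E'
from h import *
w=arm.get_image("wrist"); s=arm.read_state(); print(s["position"],s["contact_force"],s["ee_rot"])
cv2.imwrite("pics/w2.png",w["image"][:,:,::-1])
hsv=cv2.cvtColor(w["image"],cv2.COLOR_RGB2HSV)
m=cv2.inRange(hsv,(8,100,130),(30,255,255))
k,l,st,c=cv2.connectedComponentsWithStats(m)
for i in range(1,k):
    if st[i,4]>40: print(st[i],c[i], onz(w,*c[i],63)[:2],onz(w,*c[i],10)[:2])
cs,_=cv2.findContours(m,cv2.RETR_EXTERNAL,cv2.CHAIN_APPROX_NONE)
c=max(cs,key=cv2.contourArea); ap=cv2.approxPolyDP(c,6,True)[:,0]; print(ap,[onz(w,*q,2)[:2] for q in ap],[onz(w,*q,17)[:2] for q in ap])
sc=arm.get_image("scene");crop(sc["image"],130,290,100,250,4,"pics/s2.png")
E
```

```text
[562.21516149 -37.67382715  71.77650507] [-0.2543881  -0.26443203  0.3430823 ] [-0.52770294  0.84942601 -0.00103752  0.00199662]
[ 202    0   64  149 3550] [230.27577465  42.22929577] [ 523.86093559 -139.87850765] [ 523.41068814 -149.48689281]
[235 219  35  21 366] [252.81420765 228.09836066] [559.13629883 -43.04413553] [571.08367813 -18.61980519]
[[202   0]
 [214 148]
 [262 148]
 [265   0]] [array([ 528.52619341, -181.50503795]), array([569.296955  , -91.11270069]), array([535.53462569, -74.42604448]), array([ 490.94199667, -162.84988943])] [array([ 528.28652536, -176.62085018]), array([566.16987458, -92.63015817]), array([534.79861581, -77.12526201]), array([ 493.36406634, -159.28687164])]
```

View pics/w2.png

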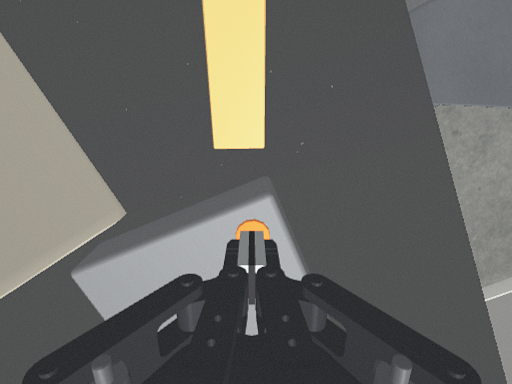

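View pics/s2.png

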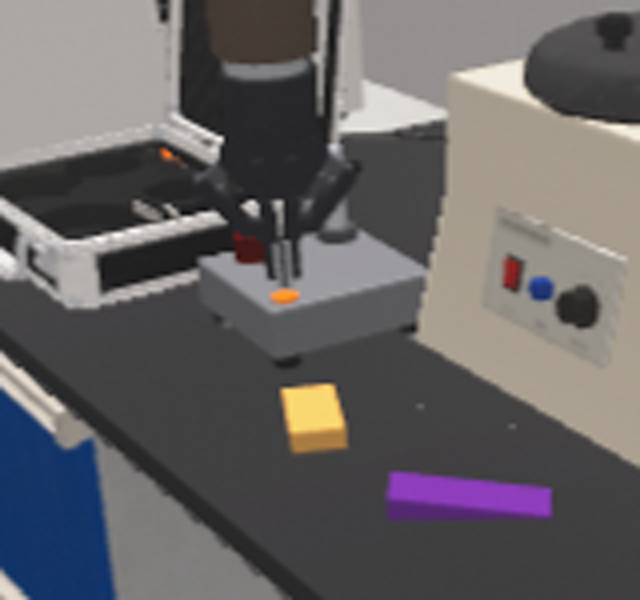

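```bash
python3 - <<'E'
from h import *
w=arm.get_image("wrist"); s=arm.read_state(); print(s["clock"],s["position"],s["contact_force"])
for v in (235,237): print(onz(w,252.5,v,63)[:2])
for z in (63,71.8): print(proj(w,[s["position"][0],s["position"][1],z]))
print(proj(w,[560.5,-37.2,63]))
# wedge corners thin end
print(np.degrees(np.arctan2(-74.4+91.1,535.5-569.3)))
E
```

```text
2.8833 [561.71523389 -37.51958762  71.19864309] [-0.78597384  0.21736109 -0.11906616]
[561.07029808 -38.69320274]
[561.69047112 -37.43586679]
(np.float64(252.40509136164658), np.float64(236.90871244519377))
(np.float64(252.4114509545467), np.float64(244.20277571919132))
(np.float64(254.37852317416812), np.float64(236.55216770609874))
153.70681287758921
```

Emit:
step_arm --pt "0.001 0 -0.005 0 0 0" --pt "0.001 0 -0.01 0 0 0" --pt "0.001 0 -0.013 0 0 0" --pt "0.001 0 -0.016 0 0 0" --pt "0.001 0 -0.018 0 0 0" --pt "0.001 0 -0.02 0 0 0" --pt "0.001 0 -0.02 0 0 0" --pt "0.001 0 -0.02 0 0 0"

```text
clock: 3.55
position: [560.7, -37.6, 61.3]
ee_rot: [-0.528, 0.849, 0.0, -0.0]
contact_force: [-1.8, -0.8, 2.9]
gripper_width: 0.0
```

Emit:
step_arm --pt "0 0 -0.0025 0 0 0" --pt "0 0 -0.005 0 0 0" --pt "0 0 -0.0075 0 0 0" --pt "0 0 -0.0075 0 0 0"

```text
clock: 3.88
position: [561.0, -37.5, 58.6]
ee_rot: [-0.528, 0.849, -0.0, -0.0]
contact_force: [-2.0, -0.9, 5.7]
gripper_width: 0.1
```

Emit:
step_arm --pt "0 0 -0.0025 0 0 0" --pt "0 0 -0.005 0 0 0" --pt "0 0 -0.005 0 0 0" --pt "0 0 -0.005 0 0 0"

```text
clock: 4.22
position: [561.0, -37.6, 58.3]
ee_rot: [-0.528, 0.849, -0.0, 0.0]
contact_force: [-5.4, 0.9, 15.1]
gripper_width: -0.2
```

```bash
python3 - <<'E'
from h import *
for i in range(2):
    sc=arm.get_image("scene"); s=arm.read_state(); print(s["clock"],s["position"],s["contact_force"])
crop(sc["image"],130,290,100,250,4,"pics/s3.png")
E
```

```text
4.2667 [561.02264493 -37.60360896  58.35402037] [-5.65160008 -1.49068029 14.70564301]
4.3167 [560.98688491 -37.60662009  58.31569516] [-5.29870788 -1.07728226 14.77250853]
```

View pics/s3.png

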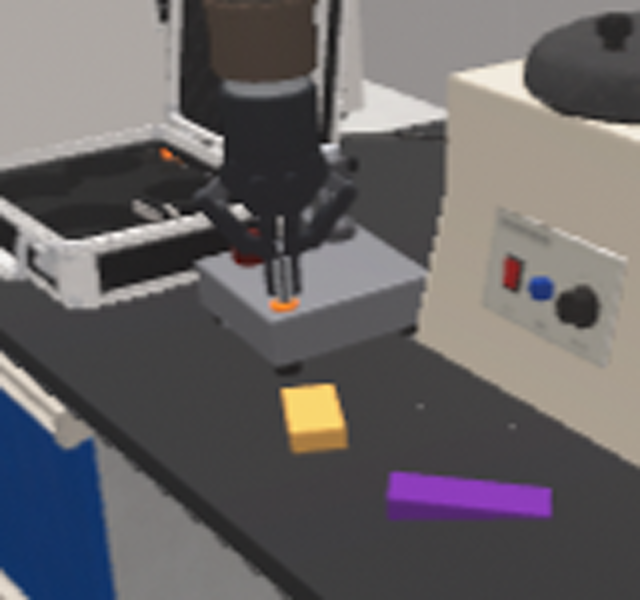

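The stand rocked over. Contact began near z 63 and it bottomed at z 58.3 with 15 N. That is a 4.7 mm drop, or about 0.06 rad. The scene view shows the foot at (287,368), down on the bench. Now I let it come back and go behind the wedge.

Emit:
step_arm --pt "0 0 0.005 0 0 0" --pt "0 0 0.01 0 0 0" --pt "0 0 0.016 0 0 0" --pt "0 0 0.022 0 0 0" --pt "0 0 0.05 0 0 0" --pt "0 0 0.11 0 0 0" --pt "-0.05 -0.12 0.11 0 0 0" --pt "-0.14 -0.33 0.11 0 0 0" --pt "-0.169 -0.41 0.11 0 0 0" --pt "-0.169 -0.41 0.11 0 0 0" --pt "-0.169 -0.41 0.05 0 0 0" --pt "-0.169 -0.41 0.03 0 0 0"

```text
clock: 5.32
position: [490.6, -203.6, 66.3]
ee_rot: [-0.525, 0.851, 0.001, -0.001]
contact_force: [-1.3, 0.3, -0.7]
gripper_width: -0.3
```

```bash
python3 - <<'E'
from h import *
for i in range(2):
    sc=arm.get_image("scene"); s=arm.read_state(); print(s["clock"],s["position"],s["contact_force"],s["ee_rot"])
crop(sc["image"],130,290,100,250,4,"pics/s4.png")
w=arm.get_image("wrist"); cv2.imwrite("pics/w4.png",w["image"][:,:,::-1])
hsv=cv2.cvtColor(w["image"],cv2.COLOR_RGB2HSV)
m=cv2.inRange(hsv,(8,100,130),(30,255,255))
cs,_=cv2.findContours(m,cv2.RETR_EXTERNAL,cv2.CHAIN_APPROX_NONE)
for c in cs:
    if cv2.contourArea(c)<60: continue
    ap=cv2.approxPolyDP(c,5,True)[:,0]
    print(ap,[onz(w,*q,2)[:2] for q in ap],[onz(w,*q,17)[:2] for q in ap])
E
python3 meas.py
```

```text
5.3667 [ 490.55066547 -202.23200742   65.19692924] [-1.21461924  0.70429597 -1.65481407] [-0.52600655  0.85047525  0.00213956 -0.00209156]
5.4167 [ 491.82281212 -201.58132232   66.45697953] [ 0.55698292 -0.58081525 -0.40915958] [-0.52701626  0.84985234  0.00145453 -0.00165578]
[[264 230]
 [264 238]
 [272 239]] [array([ 493.02367069, -175.27313217]), array([ 496.31839073, -168.38526933]), array([ 490.59137811, -164.44208249])] [array([ 490.32587793, -182.60177711]), array([ 493.38154766, -176.21366714]), array([ 488.07006175, -172.5565805 ])]
[[225 231]
 [223 241]
 [238 239]
 [239 230]] [array([ 523.0432085 , -189.21961424]), array([ 529.11460648, -181.53687281]), array([ 516.6901803 , -177.49127049]), array([ 511.98532789, -184.74947935])] [array([ 518.16733081, -195.5363641 ]), array([ 523.79821499, -188.41104842]), array([ 512.27525024, -184.65897711]), array([ 507.91176112, -191.39056243])]
area 13.625 cen (224.33046636085626, 225.8790137614679) onz63 [ 491.28319993 -150.59810245] onz10 [ 498.3396349  -146.73203952]
[[220.62498 225.375  ]
 [221.825   222.975  ]
 [228.02501 226.07501]
 [226.825   228.475  ]]
slab [[144.37502 229.37498]
 [156.16978 159.88145]
 [201.24739 167.53224]
 [189.45262 237.02577]] [[480.3748444  106.68055347]
 [712.18753153  79.65649018]
 [685.99385081 -70.80969391]
 [455.73951254 -39.09383638]] [583.57393482  19.10837834] [np.float64(147.8413755086148), np.float64(233.38256555842855), np.float64(152.72911138512976), np.float64(232.42838878047303)]
80.40785666803319
-6.649365155003999
-99.87528666803611
172.15727547586283
```

View pics/w4.png

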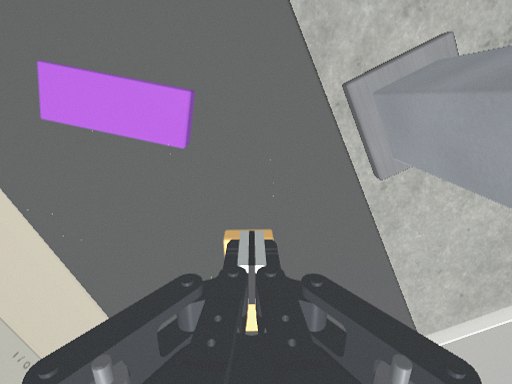

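View pics/s4.png

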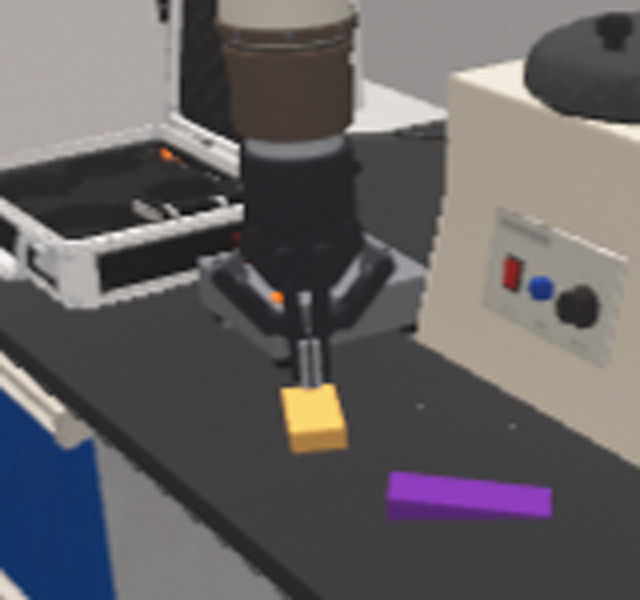

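The wrist view shows the wedge tail centred under the fingers (columns 224–273, finger at 252), and the scene view shows the stand level again. Next I plan an arc that turns the wedge onto the foot.

```bash
cat > plan.py <<'E'
from h import *
from scipy.optimize import fsolve
C0=np.array([527.6,-131.5]);th0=np.radians(63.8);F=np.array([555.6,-42.4]);d=43
h=lambda a:np.array([np.cos(a),np.sin(a)])
def f(x):
    L,b=x
    return C0+L*h(th0+b)+d*h(th0+2*b)-F
L,b=fsolve(f,[50,.1]);print(L,np.degrees(b))
R=L/(2*np.sin(b))
cmd0=np.array([493.312,-201.483]);yaw0=63.76
for k in np.linspace(0,1,14):
    a=2*b*k; C=C0+2*R*np.sin(a/2)*h(th0+a/2); T=C-66*h(th0+a)
    dl=(T-cmd0)/400
    print(round(k,2),C.round(1),T.round(1),round(np.degrees(th0+a),2),"cmd",dl.round(4),round((np.degrees(th0+a)-yaw0)/90,4))
E
python3 plan.py
```

```text
50.52320987899355 5.997279910843043
0.0 [ 527.6 -131.5] [ 498.5 -190.7] 63.8 cmd [0.0129 0.0269] 0.0004
0.08 [ 529.3 -128. ] [ 501.1 -187.7] 64.72 cmd [0.0195 0.0345] 0.0107
0.15 [ 530.9 -124.5] [ 503.7 -184.6] 65.65 cmd [0.026  0.0422] 0.0209
0.23 [ 532.5 -120.9] [ 506.3 -181.5] 66.57 cmd [0.0324 0.0501] 0.0312
0.31 [ 534.  -117.3] [ 508.8 -178.3] 67.49 cmd [0.0386 0.058 ] 0.0415
0.38 [ 535.5 -113.7] [ 511.2 -175.1] 68.41 cmd [0.0447 0.066 ] 0.0517
0.46 [ 536.9 -110.1] [ 513.6 -171.8] 69.34 cmd [0.0507 0.0741] 0.062
0.54 [ 538.2 -106.4] [ 515.9 -168.5] 70.26 cmd [0.0566 0.0824] 0.0722
0.62 [ 539.5 -102.7] [ 518.2 -165.2] 71.18 cmd [0.0623 0.0907] 0.0825
0.69 [540.7 -99. ] [ 520.5 -161.9] 72.1 cmd [0.0679 0.0991] 0.0927
0.77 [541.9 -95.3] [ 522.6 -158.5] 73.03 cmd [0.0733 0.1076] 0.103
0.85 [543.  -91.6] [ 524.8 -155. ] 73.95 cmd [0.0786 0.1161] 0.1132
0.92 [544.1 -87.9] [ 526.8 -151.6] 74.87 cmd [0.0838 0.1248] 0.1235
1.0 [545.  -84.1] [ 528.9 -148.1] 75.79 cmd [0.0888 0.1335] 0.1337
```

Emit:
step_arm --pt "0 0 -0.08 0 0 0" --pt "0 0 -0.14 0 0 0" --pt "0 0 -0.156 0 0 0" --pt "0 0 -0.156 0 0 0" --pt "0 0 -0.156 0 0 0" --pt "0 0 -0.156 0 0 0"

```text
clock: 6.02
position: [495.0, -201.2, 7.5]
ee_rot: [-0.528, 0.849, -0.001, 0.001]
contact_force: [0.6, 0.4, 0.8]
gripper_width: 0.1
```

```bash
python3 - <<'E'
from h import *
w=arm.get_image("wrist"); s=arm.read_state(); print(s["clock"],s["position"],s["contact_force"],s["ee_rot"])
crop(w["image"],180,330,190,300,5,"pics/w5.png")
E
```

```text
6.0667 [ 494.84377462 -201.33964643    7.54830655] [0.32868473 0.21764176 0.53796362] [-0.5281085   0.84917522 -0.00111233  0.00127309]
```

View pics/w5.png

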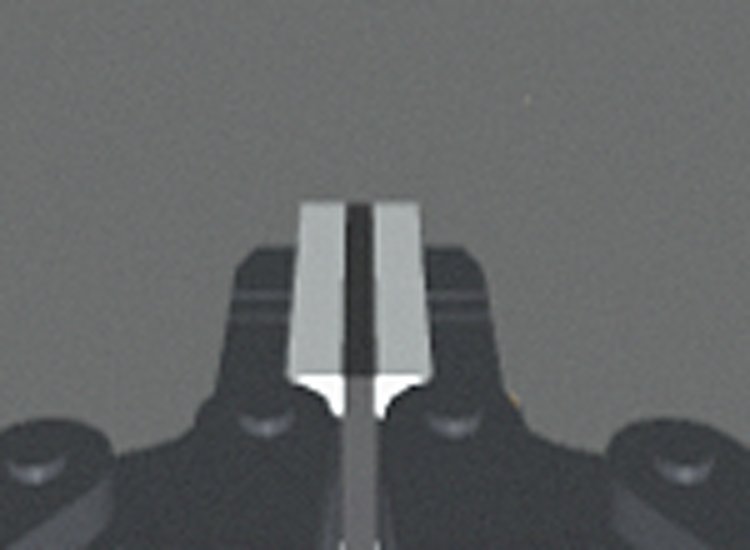

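The fingers are down behind the tail and clear of it, with no contact force. I push along the first part of the arc.

Emit:
step_arm --pt "0.006 0.012 0 0 0 0" --pt "0.013 0.027 0 0 0 0" --pt "0.0195 0.0345 0 0 0 0.011" --pt "0.026 0.042 0 0 0 0.021" --pt "0.0325 0.05 0 0 0 0.031" --pt "0.0385 0.058 0 0 0 0.0415" --pt "0.0445 0.066 0 0 0 0.0515" --pt "0.0505 0.074 0 0 0 0.062" --pt "0.0505 0.074 0 0 0 0.062"

```text
clock: 6.82
position: [514.2, -171.3, 5.8]
ee_rot: [-0.569, 0.822, -0.0, 0.0]
contact_force: [0.8, -0.4, 0.2]
gripper_width: 0.1
```

```bash
python3 - <<'E'
from h import *
sc=arm.get_image("scene"); s=arm.read_state(); print(s["clock"],s["position"],s["contact_force"],s["ee_rot"])
crop(sc["image"],150,260,160,250,6,"pics/s6.png")
t=arm.get_image("top"); crop(t["image"],140,260,150,250,6,"pics/t6.png")
E
```

```text
6.8667 [ 513.86336158 -171.45007427    5.788174  ] [-0.85788855  0.9910549   0.40751788] [-5.68691924e-01  8.22550590e-01 -1.49580769e-05  1.45210923e-04]
```

View pics/s6.png

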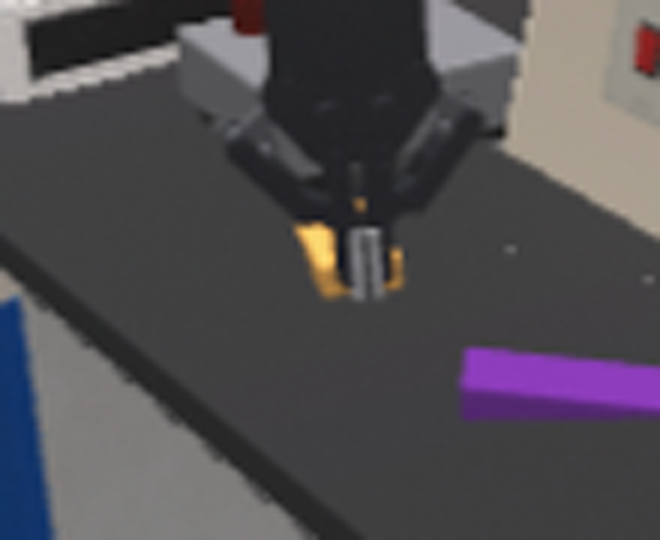

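View pics/t6.png

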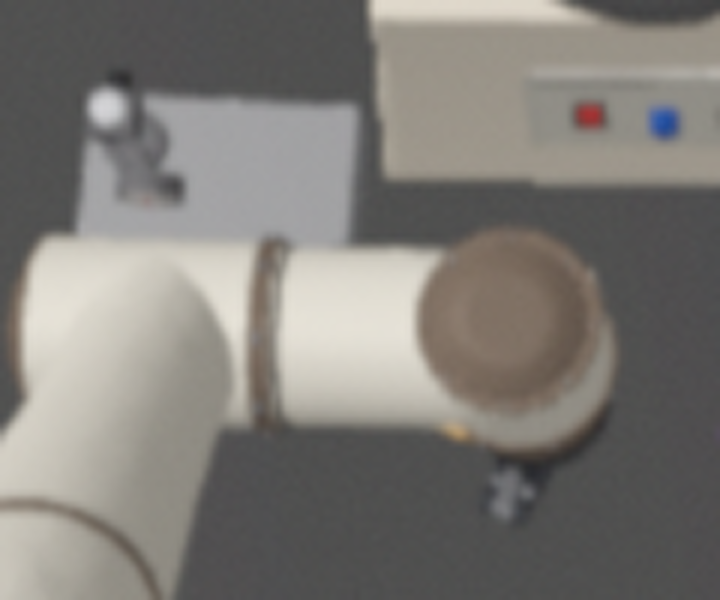

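```bash
python3 - <<'E'
from h import *
sc=arm.get_image("scene")
for (u,v,z) in [(325,299,0),(402,288,0),(318,272,17),(403,252,17),(297,226,2)]:
    print(onz(sc,150+(u+.5)/6-.5,160+(v+.5)/6-.5,z)[:2])
c=np.array([536.9,-110.1]);th=np.radians(69.34);h=np.array([np.cos(th),np.sin(th)]);n=np.array([-h[1],h[0]])
for a,b,z in [(-55,20,0),(-55,-20,0),(-55,20,17),(-55,-20,17),(55,20,2)]:
    p=c+a*h+b*n; u,v=proj(sc,[*p,z]); print(p.round(1),((u-150+.5)*6-.5,(v-160+.5)*6-.5))
E
```

```text
[ 500.07628682 -153.85945865]
[ 536.20630021 -167.2518145 ]
[ 496.19857438 -156.25798796]
[ 540.49859963 -163.07854021]
[528.66936259 -74.75342587]
[ 498.8 -154.5] (np.float64(323.35702251399334), np.float64(300.2146180162812))
[ 536.2 -168.6] (np.float64(403.44102990395197), np.float64(288.97285727792695))
[ 498.8 -154.5] (np.float64(320.8401295444687), np.float64(269.28732122001094))
[ 536.2 -168.6] (np.float64(401.4099905432171), np.float64(258.2265816082159))
[537.6 -51.6] (np.float64(290.3747872525125), np.float64(206.86726701943746))
```

The scene view shows the blunt face's lower corners at crop (325,299) and (402,288), within about 1 mm of the plan. I continue the push.

Emit:
step_arm --pt "0.003 0.0042 0 0 0 0.005" --pt "0.006 0.0084 0 0 0 0.01" --pt "0.009 0.0125 0 0 0 0.0155" --pt "0.012 0.0167 0 0 0 0.0205" --pt "0.0145 0.021 0 0 0 0.0255" --pt "0.0175 0.025 0 0 0 0.0305" --pt "0.02 0.0293 0 0 0 0.036" --pt "0.023 0.0336 0 0 0 0.041" --pt "0.023 0.0336 0 0 0 0.041"

```text
clock: 7.72
position: [523.1, -158.1, 6.0]
ee_rot: [-0.595, 0.804, -0.0, 0.0]
contact_force: [0.9, 0.3, 0.3]
gripper_width: 0.1
```

```bash
python3 - <<'E'
from h import *
sc=arm.get_image("scene"); s=arm.read_state(); print(s["clock"],s["position"],s["contact_force"],s["ee_rot"])
crop(sc["image"],150,260,160,250,6,"pics/s7.png")
E
```

```text
7.7667 [ 523.0587605  -158.19215974    5.98870145] [-0.53104365 -0.35001261  0.04673896] [-5.94786039e-01  8.03884009e-01 -1.45189867e-04  2.16131227e-04]
```

View pics/s7.png

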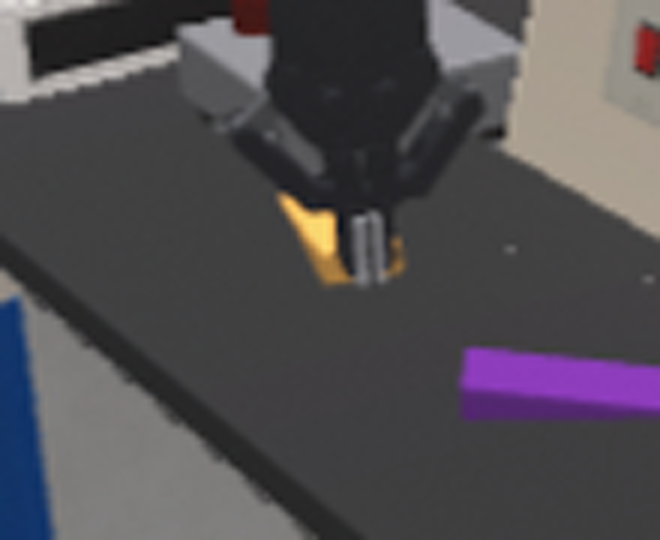

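Emit:
step_arm --pt "0.0013 0.0021 0 0 0 0.0025" --pt "0.0026 0.0042 0 0 0 0.005" --pt "0.004 0.0064 0 0 0 0.0075" --pt "0.0053 0.0085 0 0 0 0.01" --pt "0.0053 0.0085 0 0 0 0.01"

```text
clock: 8.18
position: [525.0, -154.9, 6.0]
ee_rot: [-0.601, 0.799, -0.0, 0.0]
contact_force: [0.4, -0.2, -0.1]
gripper_width: -0.1
```

Emit:
step_arm --pt "0.0013 0.0021 0 0 0 0.0025" --pt "0.0026 0.0043 0 0 0 0.005" --pt "0.0026 0.0043 0 0 0 0.005"

```text
clock: 8.43
position: [526.0, -153.2, 5.9]
ee_rot: [-0.604, 0.797, -0.0, 0.0]
contact_force: [-0.5, -1.0, -0.0]
gripper_width: -0.1
```

Emit:
step_arm --pt "0.0012 0.0022 0 0 0 0.0025" --pt "0.0024 0.0043 0 0 0 0.005" --pt "0.0024 0.0043 0 0 0 0.005" --pt "0.0024 0.0043 0 0 0 0.005"

```text
clock: 8.77
position: [526.9, -151.5, 5.9]
ee_rot: [-0.607, 0.795, -0.0, 0.0]
contact_force: [-0.0, -0.4, 0.5]
gripper_width: -0.3
```

Emit:
step_arm --pt "0.0012 0.0022 0 0 0 0.0025" --pt "0.0024 0.0043 0 0 0 0.005" --pt "0.0024 0.0043 0 0 0 0.005" --pt "0.0024 0.0043 0 0 0 0.005"

```text
clock: 9.1
position: [527.9, -149.7, 5.9]
ee_rot: [-0.61, 0.792, -0.0, 0.0]
contact_force: [0.2, 0.0, 0.5]
gripper_width: -0.0
```

Emit:
step_arm --pt "0.0006 0.0024 0 0 0 0.001" --pt "0.0012 0.0048 0 0 0 0.002" --pt "0.0012 0.0048 0 0 0 0.002" --pt "0.0012 0.0048 0 0 0 0.002"

```text
clock: 9.43
position: [528.3, -147.8, 5.9]
ee_rot: [-0.612, 0.791, 0.0, 0.0]
contact_force: [0.9, -0.1, -0.2]
gripper_width: 0.0
```

```bash
python3 - <<'E'
from h import *
sc=arm.get_image("scene"); s=arm.read_state(); print(s["clock"],s["position"],s["contact_force"],s["ee_rot"])
crop(sc["image"],150,260,150,240,6,"pics/s8.png")
w=arm.get_image("wrist");cv2.imwrite("pics/w8.png",w["image"][:,:,::-1])
E
```

```text
9.4833 [ 528.3541383  -147.84941309    5.91353115] [ 0.72409136 -0.19959998  0.47437769] [-6.11539583e-01  7.91213833e-01 -2.19611190e-05  9.15762925e-05]
```

View pics/s8.png

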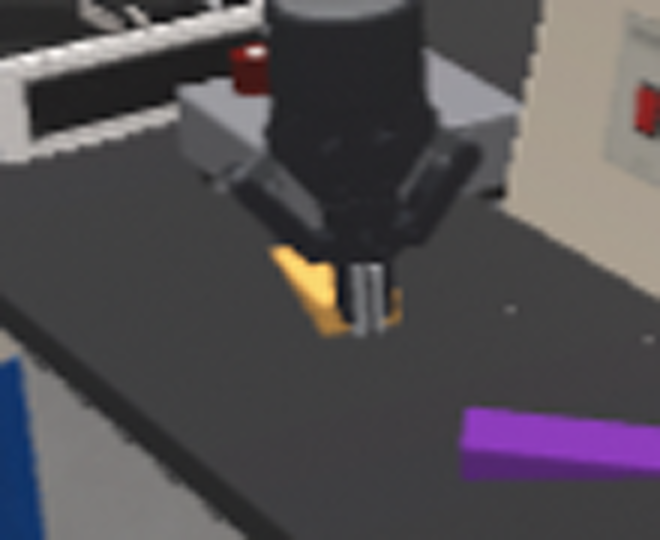

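The wedge is still sliding freely with no force rise. I continue in small steps.

Emit:
step_arm --pt "0.0006 0.0024 0 0 0 0" --pt "0.0009 0.0036 0 0 0 0" --pt "0.0009 0.0036 0 0 0 0" --pt "0.0009 0.0036 0 0 0 0"

```text
clock: 9.87
position: [528.6, -146.5, 5.9]
ee_rot: [-0.612, 0.791, 0.0, 0.0]
contact_force: [-0.2, -0.4, -0.1]
gripper_width: 0.2
```

Emit:
step_arm --pt "0.0006 0.0024 0 0 0 0" --pt "0.0006 0.0024 0 0 0 0" --pt "0.0006 0.0024 0 0 0 0"

```text
clock: 10.12
position: [528.9, -145.5, 5.9]
ee_rot: [-0.612, 0.791, 0.0, 0.0]
contact_force: [-1.4, 0.1, 1.0]
gripper_width: 0.1
```

Emit:
step_arm --pt "0.0006 0.0024 0 0 0 0" --pt "0.0006 0.0024 0 0 0 0" --pt "0.0006 0.0024 0 0 0 0"

```text
clock: 10.37
position: [529.1, -144.5, 5.9]
ee_rot: [-0.612, 0.791, 0.0, 0.0]
contact_force: [0.1, 1.0, 0.0]
gripper_width: -0.1
```

Emit:
step_arm --pt "0.0006 0.0024 0 0 0 0" --pt "0.0006 0.0024 0 0 0 0" --pt "0.0006 0.0024 0 0 0 0"

```text
clock: 10.62
position: [529.3, -143.6, 5.9]
ee_rot: [-0.612, 0.791, 0.0, -0.0]
contact_force: [-0.2, 0.5, -0.3]
gripper_width: 0.2
```

Emit:
step_arm --pt "0.0006 0.0024 0 0 0 0" --pt "0.0006 0.0024 0 0 0 0" --pt "0.0006 0.0024 0 0 0 0"

```text
clock: 10.87
position: [529.5, -142.8, 5.9]
ee_rot: [-0.612, 0.791, 0.0, -0.0]
contact_force: [-1.2, -2.5, 0.8]
gripper_width: -0.1
```

Emit:
step_arm --pt "0.0006 0.0024 0 0 0 0" --pt "0.0006 0.0024 0 0 0 0" --pt "0.0006 0.0024 0 0 0 0"

```text
clock: 11.12
position: [529.6, -142.0, 5.9]
ee_rot: [-0.611, 0.791, 0.0, -0.0]
contact_force: [-0.7, -3.6, 0.8]
gripper_width: -0.0
```

Emit:
step_arm --pt "0.0003 0.0012 0 0 0 0" --pt "0.0003 0.0012 0 0 0 0" --pt "0.0003 0.0012 0 0 0 0"

```text
clock: 11.37
position: [529.6, -141.5, 5.9]
ee_rot: [-0.611, 0.791, 0.0, -0.0]
contact_force: [-0.3, -5.6, 0.7]
gripper_width: -0.1
```

```bash
python3 - <<'E'
from h import *
f=[]
for i in range(3):
    sc=arm.get_image("scene"); s=arm.read_state(); f.append(s["contact_force"])
print(s["clock"],s["position"],np.mean(f,0),s["ee_rot"])
crop(sc["image"],150,260,150,240,6,"pics/s9.png")
E
```

```text
11.5167 [ 529.62418029 -141.56717663    5.89699234] [-1.4183595  -5.22277429  1.2502104 ] [-6.11465892e-01  7.91270703e-01  1.08255358e-04 -3.54560053e-04]
```

View pics/s9.png

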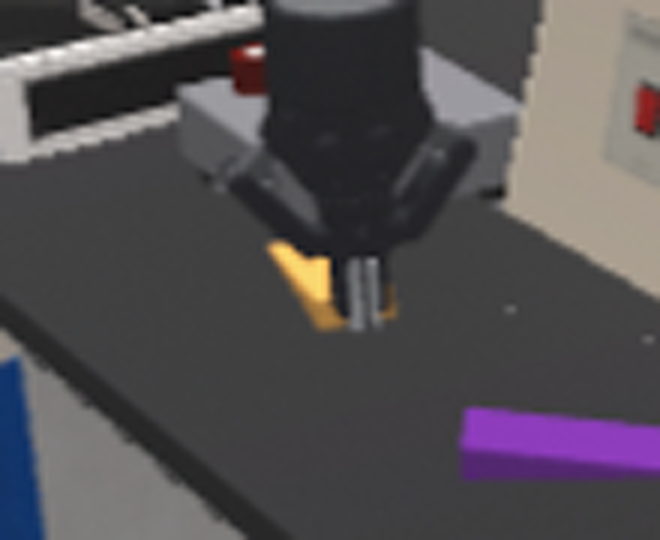

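The push has risen to about 5.4 N over roughly 2.5 mm, so the wedge is snug. I back off, rise, and go over the pad.

Emit:
step_arm --pt "-0.006 -0.024 0 0 0 0" --pt "-0.0125 -0.048 0 0 0 0" --pt "-0.0125 -0.048 0.08 0 0 0" --pt "-0.0125 -0.048 0.18 0 0 0" --pt "-0.0125 -0.048 0.26 0 0 0" --pt "-0.0125 -0.048 0.26 0 0 0" --pt "0.02 0.05 0.26 0 0 0" --pt "0.05 0.15 0.26 0 0 0" --pt "0.0775 0.2585 0.26 0 0 0" --pt "0.0775 0.2585 0.26 0 0 0" --pt "0.0775 0.2585 0.26 0 0 0"

```text
clock: 12.43
position: [561.6, -35.9, 109.7]
ee_rot: [-0.613, 0.79, 0.0, 0.001]
contact_force: [0.4, -0.3, 0.8]
gripper_width: 0.0
```

```bash
python3 - <<'E'
from h import *
sc=arm.get_image("scene"); s=arm.read_state(); print(s["clock"],s["position"],s["contact_force"],s["ee_rot"])
crop(sc["image"],150,260,130,230,6,"pics/s10.png")
w=arm.get_image("wrist");cv2.imwrite("pics/w10.png",w["image"][:,:,::-1])
hsv=cv2.cvtColor(w["image"],cv2.COLOR_RGB2HSV)
m=cv2.inRange(hsv,(8,100,130),(30,255,255))
cs,_=cv2.findContours(m,cv2.RETR_EXTERNAL,cv2.CHAIN_APPROX_NONE)
for c in cs:
    if cv2.contourArea(c)<60: continue
    x=cv2.boundingRect(c); print(x, onz(w,x[0]+x[2]/2-.5,x[1]+x[3]/2-.5,63)[:2])
E
```

```text
12.4833 [560.94331285 -37.20891053 109.58079835] [ 0.10761675 -0.43807539  0.0040171 ] [-6.12111101e-01  7.90771739e-01  2.34760657e-04  4.29854540e-05]
(237, 198, 28, 26) [561.49941623 -39.02305556]
(231, 77, 50, 96) [542.20178581 -99.58733342]
```

View pics/s10.png

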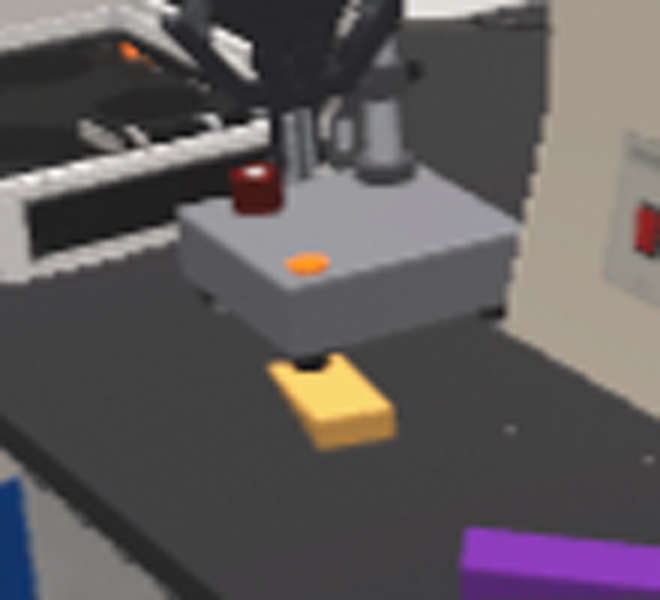

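View pics/w10.png

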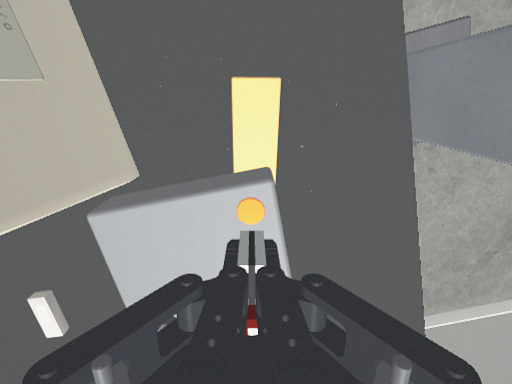

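The scene view shows the black collar at (312,362), sitting on the middle of the wedge with the stand level. The wrist view shows the pad at (250,211). Now I press.

Emit:
step_arm --pt "0 -0.002 -0.06 0 0 0" --pt "0 -0.002 -0.1 0 0 0" --pt "0 -0.002 -0.11 0 0 0" --pt "0 -0.002 -0.114 0 0 0" --pt "0 -0.002 -0.116 0 0 0" --pt "0 -0.002 -0.117 0 0 0" --pt "0 -0.002 -0.118 0 0 0" --pt "0 -0.002 -0.118 0 0 0" --pt "0 -0.002 -0.118 0 0 0"

```text
clock: 13.28
position: [561.3, -38.6, 63.3]
ee_rot: [-0.612, 0.791, -0.0, 0.001]
contact_force: [-0.4, 0.1, 1.3]
gripper_width: -0.1
```

Emit:
step_arm --pt "0 0 -0.001 0 0 0" --pt "0 0 -0.002 0 0 0" --pt "0 0 -0.0025 0 0 0" --pt "0 0 -0.0025 0 0 0"

```text
clock: 13.62
position: [561.3, -38.6, 62.9]
ee_rot: [-0.612, 0.791, -0.0, 0.0]
contact_force: [-1.9, 0.0, 6.4]
gripper_width: 0.3
```

Emit:
step_arm --pt "0 0 -0.001 0 0 0" --pt "0 0 -0.0015 0 0 0" --pt "0 0 -0.0015 0 0 0" --pt "0 0 -0.0015 0 0 0" --pt "0 0 -0.0015 0 0 0"

```text
clock: 14.03
position: [561.3, -38.6, 62.9]
ee_rot: [-0.612, 0.791, -0.0, 0.0]
contact_force: [-2.9, 0.7, 9.1]
gripper_width: -0.4
```

```bash
python3 - <<'E'
from h import *
f=[];z=[]
for i in range(5):
    sc=arm.get_image("scene"); s=arm.read_state(); f.append(s["contact_force"]);z.append(s["position"][2])
print(s["clock"],s["position"],np.mean(f,0),z)
crop(sc["image"],150,260,130,230,6,"pics/s11.png")
E
```

```text
14.2833 [561.28679944 -38.60138144  62.85393488] [-2.98204784  0.32523588  9.21409995] [np.float64(62.84041937405592), np.float64(62.87838836761435), np.float64(62.850846098110146), np.float64(62.885397221271916), np.float64(62.85393488085657)]
```

View pics/s11.png

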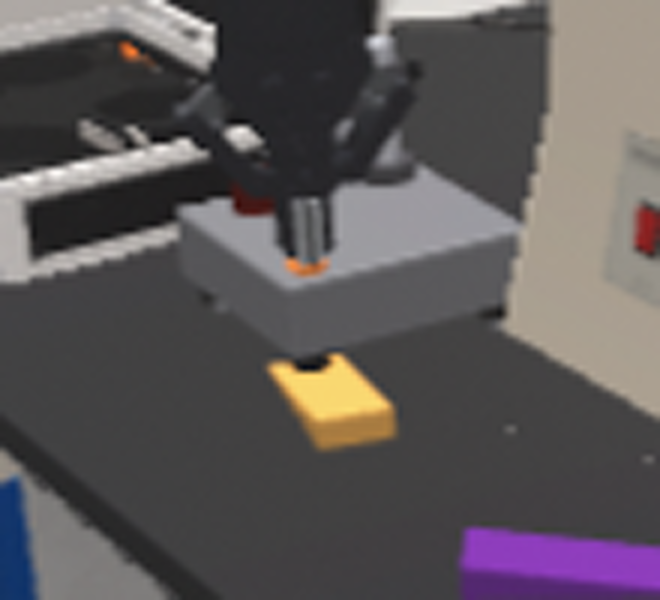

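The corner holds. At 9.2 N the pad stays at z 62.85, where it sank to 58.3 before the wedge was in. The picture is unchanged, with the collar still on the wedge at (312,362), so I hand the job in.

```bash
python3 - <<'E'
from h import *
s=arm.read_state(); print(s["clock"],s["position"],s["contact_force"],abs(s["joint_vel"]).max())
print(arm.job_done())
E
```

```text
14.2833 [561.28679944 -38.60138144  62.85393488] [-2.52955152 -0.1460471   9.16348808] 0.0029909258043304687
the job is handed in; nothing more can be done
None
```

The wedge is snug under the short foot, and I handed the job in at 14.3 s while still pressing the orange pad at about 9 N; no verdict was reported.

- **Rocking the stand:** I pressed the orange pad until the corner sank 4.7 mm (about 0.06 rad) and stopped at 15 N, then let it come back level.
- **Placing the wedge:** With closed fingers I pushed the wooden wedge from its blunt end along a slight arc. It went under the short foot until the push rose from about 1 N to about 5.4 N, then I backed off. I did not touch the purple look-alike.
- **Last checks:** Pressing at 9.2 N, the pad stayed at z 62.85 mm, against 63 mm when level and 58.3 mm when it rocked. In the last scene picture the stand looks level, with the collar resting on the wedge. The fingers are clear of the wedge, and its centre is about 37 mm from the foot by calculation.
- **Not checked:** A sideways reading of about -3 N along x stayed during the press, but nothing moved. I did not re-measure the bystanders one by one; those in the last pictures look undisturbed.

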